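# Stand the fallen canvas back on the table easel and clamp it

### The arm

A 6-joint arm with a two-finger parallel gripper is mounted at the origin on the work surface. World frame = base frame: x ahead of the robot, y to its left, z up, the work surface at z = 0. Lengths are in mm, angles in rad, forces in N, time in s.
With the tool pointing down it reaches from about 275 to 1000 mm from the base axis. Payload 8.4 kg.
Tool frame: the origin (TCP) lies midway between the tips of the shut fingers; the grasp point (between the pads) lies grip_depth behind it (grip_depth is the distance from the TCP to the grasp point, in mm); z points along the fingers, y is the line along which they close (so a half turn about z gives the same grasp; the last joint's range is limited). The gripper opens to 85 mm and grips with 20 to 120 N. Pads are 22 mm wide; open, the fingers measure 114 mm over their backs; the gripper's body (76 mm by 85 mm) begins 54 mm behind the grasp point. The pads swing forward as they close: fully open they stand 13 mm farther back than shut.
Start: joints at [-1.162, 0.353, 1.633, -0, 1.155, -0.002], TCP at [249.588, -573.004, 231.281] pointing down, gripper open.
Joint ranges: [-2.63, 2.63], [-0.92, 2.1], [0.06, 2.66], [-1.3, 4.44], [0, 2.69], [-3.02, 3.02]. Speed limits (rad/s): [2.22, 2.22, 2.79, 3.14, 3.14, 3.14].

### API

Orientations are given as [roll, pitch, yaw] about the fixed x, y, z axes, in that order (R = Rz(yaw) Ry(pitch) Rx(roll)).
In Python, from rig import * gives the robot as it stands.
- The arm moves only by the shell command python3 -m creep 'ROWS' [FORCE]. ROWS is JSON, a list of rows, each an object of numbers: "x", "y", "z": the shift along the tool's x, y, z in mm; "rx", "ry", "rz": the turn, a rotation vector about the tool's x, y, z in rad; "hand": the finger opening in mm, from 0 to 85.4. A call has 1 to 20 rows; each row shifts and turns the commanded pose from where the row before left it, along the tool's axes as they then stand; what a row does not reach is not made up. A row lasts 1/8 s, in which the tool goes at most 62.5 mm and 10.7 degrees, less where a joint would pass 70% of its speed; a pose out of reach is approached as far as the arm can. A call with a gripper value outside its range is refused whole. The fingers move at their own pace and stop on an object; FORCE is the grip in N (left out, the last holds). Time passes only in rows, so rows that do not move let the fingers close. It gives the time, the measured TCP pose, the force, the opening and the grip force at its end, in the units of the state.
- sense(): the state, without advancing time (a new reading comes with each control period).
- grab_frame(name): name is "scene" or "top" or "wrist"; returns the picture (384x512x3 uint8, red, green, blue); there is no depth.
- get_calibration(name): a dict with "K" (3x3 intrinsics, pixels), "R" (3x3) and "t" (3): a world point X has camera coordinates R X + t. Camera axes: x right, y down, z forward; pixel columns grow to the right and rows downward; lengths in mm; the calibration is good to about 2 mm. The wrist camera is an equidistant fisheye: a pixel r from the principal point sees the ray r / f radians off the axis. A picture is of the moment at which its call begins: read the wrist's pose just before it. get_calibration takes no time and is no camera call; for the wrist camera it gives the pose at the moment of the call.
- sign_off(): hands the job in; it is judged then, once.
The state is a dict: "clock": time; "qpos": joint angles; "qvel": joint speeds; "joint_efforts": joint torques, N m; "eef_pos": TCP position; "tcp_rot": TCP orientation; "contact_force": force on the tool from outside, world axes, zero at the start; "wrist_torque": the same for the moment, N m; "opening": opening from 0.0 (shut) to 1.0 (fully open); "grasp_force": force on a finger pad.
Only numpy, scipy, OpenCV 4.12 (cv2) and the standard library are available. Lean on these libraries where they do the work, as an engineer would, in place of code of your own. Each camera call takes 0.05 s, during which the arm holds its last target. There are 200 camera calls.

### The job

The small canvas on the table easel has tipped forward on to the jar of gesso. With your fingertips gently push it back up until it leans back against the easel, its foot staying on the easel's ledge all the while, then push the easel's sliding top clamp down until its lip bears on the canvas's top edge. Only push: do not pinch or lift the canvas, and leave the jar and the other things on the bench where they stand.

Things in the scene. Friction and masses are not known exactly. Their poses are not given: they have to be found in the camera images.
- easel: Wooden table easel, fixed to the bench. Origin on the bench (z = 0) under the ledge; x points level from its front to its back, y along the ledge, z up. Front (-x) is the side where the canvas has fallen and the jar stands. Base: two runners 22 mm high at y = +-95 mm, x = -70 to 180 mm; a sloping strut behind the mast, at y = 0.
- easel_frame: The easel's fixed frame, leaning back 0.21 rad. Origin: middle of the ledge's top, 55 mm above the bench, in the plane (x = 0) where the canvas's back rests; z up the mast, x backward, y along the ledge. Ledge: x = -26 to 0, y = +-125 mm, 6 mm lip in front of it to x = -34. Behind x = 0: uprights at y = +-95 to z = 171, crossbar at z = 150, mast 32 wide to z = 285 mm.
- canvas: Stretched canvas, loose: 240 mm wide (y), 180 high (z, foot to top), 18 thick (x; painted face at -9 mm), 0.2 to 0.4 kg. Origin: middle of its foot, mid-thickness. Starts with its foot on the ledge inside the lip, leaning 0.70 rad forward of vertical, painted face on the jar, within 20 mm of the easel's middle. Past vertical it falls back by itself. Dents above 25 N; 2 to 3 N moves it.
- canvas_back: The wooden stretcher bars at the back of the canvas (part of it, moves with it): the rear 4 mm of its thickness, a border 36 mm wide all round. Origin and axes as canvas; its rear face is at x = +9 mm. The fingers have no business there: a finger on it means the canvas is being pinched.
- canvas_top (a point): Middle of the canvas's top edge, mid-thickness, 180 mm from its foot; axes as canvas. At the start about 200 mm above the bench and 125 mm in front of the easel's origin. When the canvas is in place it lies at x = -9, z = 180 mm of easel_frame.
- clamp (a joint): The easel's top clamp, a wooden slide on the mast: metres slid down the mast (0 = top, 0.09 = lowest). It stays where it is left; about 4 N slides it (plus 6 N per m/s). It starts at 0 to 0.03, clear above the canvas; its lip meets the top of a canvas in place at 0.075.
- clamp_under (a point): On the underside of the clamp's lip, mid-width, 9 mm in front of easel_frame's plane x = 0 (above the middle of a canvas's thickness); axes as easel_frame. The clamp is 56 mm wide (y) and 34 mm high; its lip is 16 mm thick and reaches 51 mm in front of that plane; a black knob stands out 57 mm behind it.
- clamp_push (a point): On the top of the clamp's lip, mid-width, 33 mm in front of easel_frame's plane x = 0, 16 mm above the lip's underside: where a fingertip pushes it down. Axes as easel_frame. The free top of the lip runs from 9 to 51 mm in front of that plane, 56 mm wide; behind it the clamp stands 18 mm higher.
- gesso_jar: White plastic jar, grey screw lid, 100 mm across (lid 98), 150 mm high, 0.95 kg, upright on the bench in front of the easel with the canvas leaning on its lid: centre about 145 mm in front of the easel's origin, up to 20 mm to either side of its middle. Origin: centre of its underside. Leave it where it stands.
- brush_tin: Steel tin 78 mm across, 110 mm high, with four brushes standing in it (250 to 280 mm high in all), beside the easel. Origin: centre of its underside. Bystander.
- varnish: Amber bottle 54 mm across, 115 mm high. Origin: centre of its underside. Bystander.
- tape: Roll of paper tape lying flat, 104 mm across, 24 mm high. Origin: centre of its underside. Bystander.
- mug: White mug, 76 mm across, 85 mm high, handle at +y. Origin: centre of its underside. Bystander.
- tube_near: Paint tube lying beside the jar in front of the easel, 115 mm long (its x), 34 mm wide, 22 mm high. Origin: centre of its underside. Bystander.
- tube_side: Paint tube of the same size lying on the bench. Origin: centre of its underside. Bystander.
- palette_knife: Palette knife lying on the bench, 185 mm long (its x), wooden handle toward -x, 16 mm high. Origin: on its underside at the handle's end where the blade begins. Bystander.

How it is judged:
By the outcome, as a careful person would: the job done as asked, in the order asked, and still so for the second after the job is handed in, with the robot touching nothing.
It also fails if it takes over 48 s, if anything falls off the work surface, if the arm or the gripper's body presses on something with over 40 N, if the wrist force passes 120 N, or if a joint passes its speed limit or range.

## Working session

There is one attempt and no reset: what is moved stays moved. The work goes in short steps, Python scripts to look and compute and a shell command to move; the robot and the scene stay as the last step left them, time stands still between calls to the robot, and variables do not carry over. Pictures are saved under pics/ and viewed, at most 10 in all, crops included, and the job is handed in when it is done.

```bash
mkdir -p pics; ls
python3 - <<'E'
from rig import *
import cv2
for n in("scene","top"):
    f=grab_frame(n); cv2.imwrite(f"pics/{n}0.png",cv2.resize(f[:,:,::-1],(800,600),interpolation=cv2.INTER_CUBIC)); cv2.imwrite(f"pics/raw_{n}.png",f[:,:,::-1])
    c=get_calibration(n); print(n,c)
s=sense();print(s)
E
```

```text
pics
scene {'K': array([[438.91019559,   0.        , 256.82532514],
       [  0.        , 438.91019559, 198.24056926],
       [  0.        ,   0.        ,   1.        ]]), 'R': array([[-0.99944022,  0.02654959,  0.02035579],
       [ 0.00469014,  0.71363646, -0.70050054],
       [-0.03312463, -0.70001295, -0.7133615 ]]), 't': array([ 523.60554727,  180.51894897, 1337.51945368])}
top {'K': array([[384.8844529 ,   0.        , 258.76297137],
       [  0.        , 384.8844529 , 196.09623912],
       [  0.        ,   0.        ,   1.        ]]), 'R': array([[-0.00935524, -0.99992896,  0.00738629],
       [-0.99727542,  0.00878939, -0.07324268],
       [ 0.07317256, -0.00805137, -0.9972868 ]]), 't': array([ -49.07520636,  528.59561939, 1375.57299894])}
{'clock': 0.1, 'qpos': array([-1.16239064e+00,  3.53602540e-01,  1.63404702e+00,  9.65771365e-06,
        1.15523782e+00, -2.39633678e-03]), 'qvel': array([-0.00148092, -0.0009593 , -0.00119093, -0.00032895,  0.00277568,
        0.00046259]), 'joint_efforts': array([ 2.24034105e-03, -6.06353259e+01, -3.42819858e+01, -2.25438066e-05,
        4.04272156e-03,  2.42842435e-05]), 'eef_pos': array([ 249.42286577, -572.59981408,  230.62745029]), 'tcp_rot': array([-3.14029795e+00, -1.19332692e-05,  4.10798112e-01]), 'contact_force': array([-0.14432545, -0.50564642, -0.30915016]), 'wrist_torque': array([-0.04876189,  0.00347655, -0.0010225 ]), 'grasp_force': 0.0, 'opening': 0.9969484528786842}
```

View pics/scene0.png

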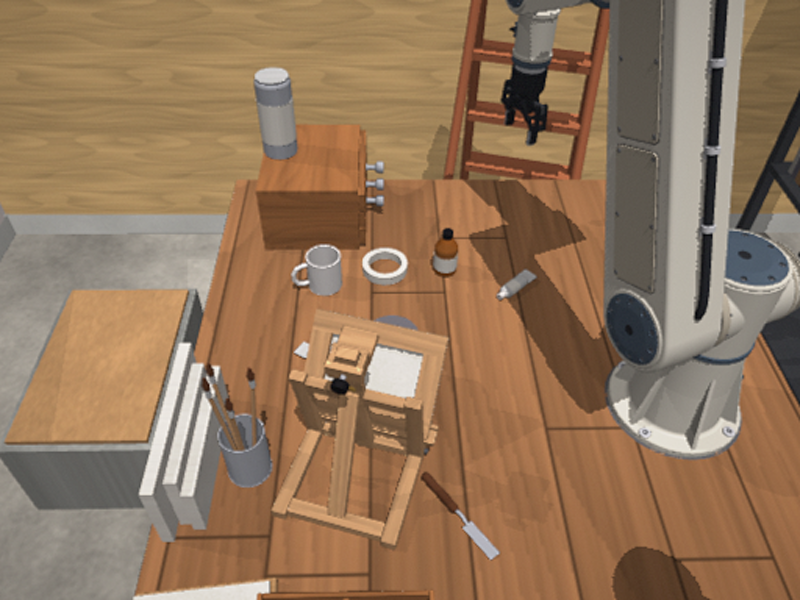

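View pics/top0.png

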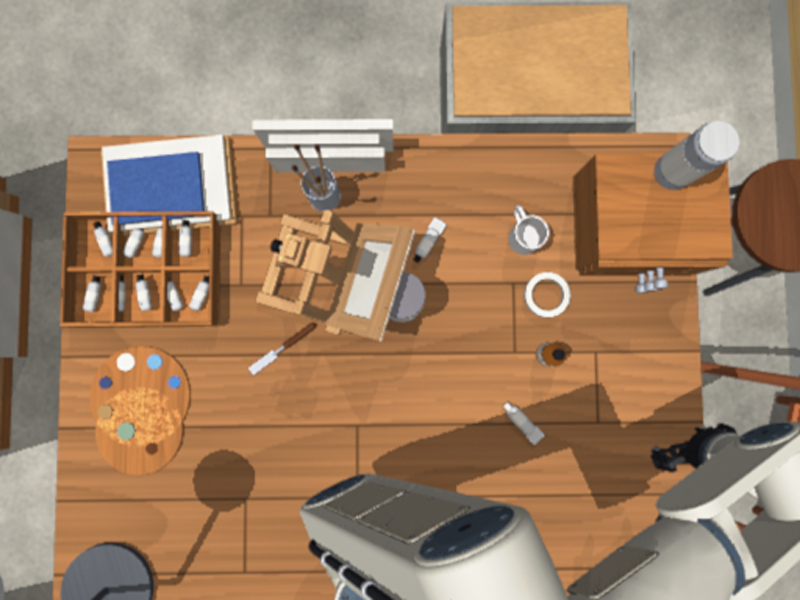

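The top view (800x600) shows the easel facing right (world -y). The canvas's top edge runs from about (412,230) to (380,338), the jar lid is near (408,297), the mast and clamp are near (290,248), and a tube lies at (430,240). Next I'll enlarge both views.

Run:
```python
import cv2
a=cv2.imread("pics/raw_top.png")[125:225,155:288]; cv2.imwrite("pics/ct.png",cv2.resize(a,None,fx=6,fy=6,interpolation=cv2.INTER_CUBIC))
a=cv2.imread("pics/raw_scene.png")[190:350,170:300]; cv2.imwrite("pics/cs.png",cv2.resize(a,None,fx=3.75,fy=3.75,interpolation=cv2.INTER_CUBIC))
```

```text
(no output)
```

View pics/ct.png

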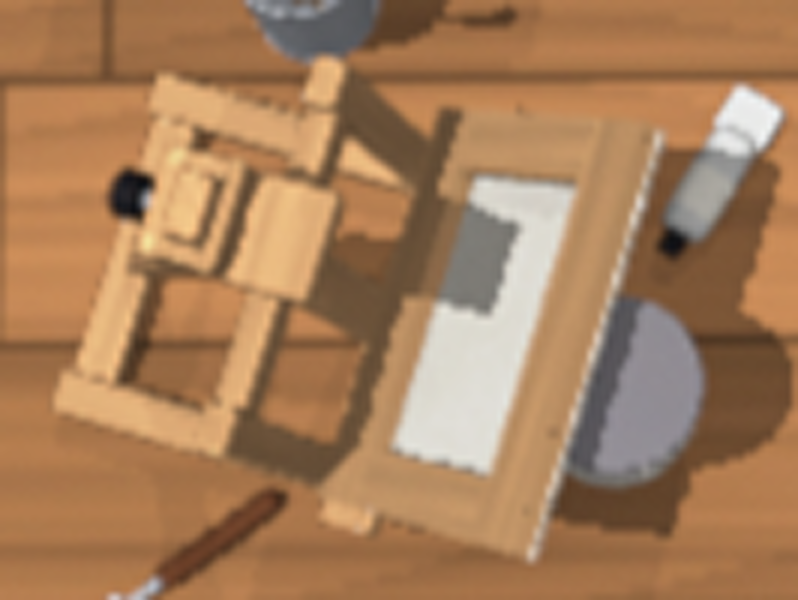

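View pics/cs.png

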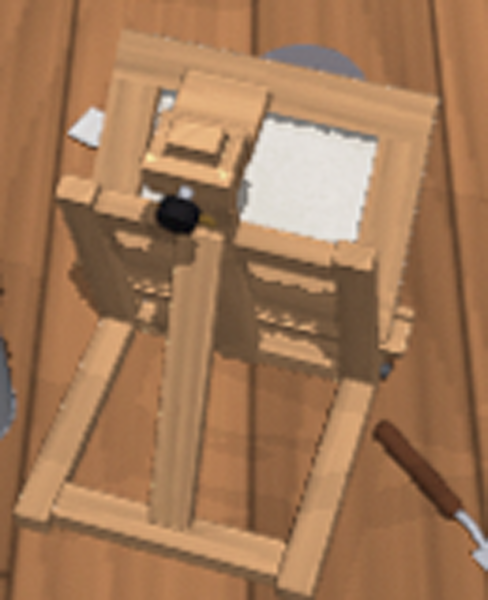

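The crops are clear enough to fit. In the top crop the canvas's front top corners are at (661,132) and (533,560), and the clamp lip's front corners at (338,192) and (308,300). I'll fit the easel pose, clamp position and canvas offset to both views.

```bash
cat > h.py <<'E'
from rig import *
import numpy as np
from scipy.spatial.transform import Rotation as Ro
from scipy.optimize import least_squares
def proj(c,X):
    p=c["R"]@X+c["t"]; q=c["K"]@p; return q[:2]/q[2]
def ry(a): return Ro.from_euler('y',a).as_matrix()
def eas(p): return Ro.from_euler('z',p[2]).as_matrix(), np.array([p[0],p[1],0])
def E2W(p,X): R,t=eas(p); return R@np.array(X,float)+t          # easel -> world
def F2W(p,X): return E2W(p,ry(.21)@np.array(X,float)+[0,0,55])    # frame -> world
def eyeC(p,lean,dy,X,foot):   # canvas -> world ; foot = easel x,z of canvas origin
    return E2W(p,ry(lean)@np.array(X,float)+[foot[0],dy,foot[1]])
E
python3 - <<'E'
from h import *
T=get_calibration("top");S=get_calibration("scene")
tp=lambda u,v:np.array([u/6+155,v/6+125]); sp=lambda u,v:np.array([u/3.75+170,v/3.75+190])
def res(p):
    s=p[3]; dy=p[4]; zt=271-s; r=[]
    C=lambda X:eyeC(p,-.70,dy,X,(p[5],p[6]))
    F=lambda X:F2W(p,X)
    L=[(T,tp(661,132),C([-9,-120,180])),(T,tp(533,560),C([-9,120,180])),
     (T,tp(338,192),F([-51,-28,zt])),(T,tp(308,300),F([-51,28,zt])),
     (S,sp(185,72),F([-51,-28,zt])),(S,sp(270,88),F([-51,28,zt])),
     (S,sp(120,32),C([9,-120,180])),(S,sp(438,97),C([9,120,180])),
     (T,tp(322,512),F([0,125,0])),(T,tp(373,530),F([-34,125,3])),
     (S,sp(30,497),E2W(p,[180,-95,22])),(S,sp(295,575),E2W(p,[180,95,22]))]
    for c,m,X in L: r+=list(proj(c,X)-m)
    r+=[(p[5]+12)/4,(p[6]-60)/4]
    return np.array(r)
best=least_squares(res,[640,130,1.8,15,0,-12,60],x_scale=[10,10,.1,10,10,3,3],loss='soft_l1')
p=best.x;print(np.round(p,3));print(np.round(res(p),1).reshape(-1,2).tolist())
def plane(c,uv,z):
    d=c["R"].T@np.linalg.solve(c["K"],[*uv,1]);o=-c["R"].T@c["t"];return o+d*(z-o[2])/d[2]
R,t=eas(p)
J=plane(T,tp(614,393),150);print("jar",J,R.T@(J-t))
for n,u,z in [("tube",(720,175),20),]:
    X=plane(T,tp(*u),z);print(n,X,R.T@(X-t))
for n,u,z in [("mug",(529,232),85),("tape",(547,295),24),("varn",(554,353),110),("tin",(320,187),110),("boxcorner",(575,170),100)]:
    X=plane(T,np.array(u)*.64,z);print(n,X,R.T@(X-t))
np.save("p.npy",p)
for n,X in [("canvastop",eyeC(p,-.7,p[4],[0,0,180],(p[5],p[6]))),("push",F2W(p,[-33,0,271-p[3]])),("pushlow",F2W(p,[-33,0,196])),("topinplace",F2W(p,[-18,p[4],180]))]:print(n,X,R.T@(X-t))
print(R[:,0])
E
```

```text
[593.838  87.582   1.284  20.91   -2.811  -9.025  57.764]
[[-0.3, -0.2], [0.4, 0.4], [0.9, -0.1], [0.4, 0.5], [-0.1, -0.6], [-0.0, -0.1], [-0.0, -0.4], [-0.0, -0.1], [0.1, 0.8], [0.2, 0.3], [-0.6, 5.4], [-0.5, 3.2], [0.7, -0.6]]
jar [537.05083507 -48.2936675  150.        ] [-146.39314089   15.99955905  150.        ]
tube [ 681.19272961 -114.63959266   20.        ] [-169.22036951 -141.02777991   20.        ]
mug [ 687.56101504 -333.50958072   85.        ] [-377.33450434 -209.09490573   85.        ]
tape [ 551.40211376 -385.07952404   24.        ] [-465.33980563  -93.10450787   24.        ]
varn [ 417.68348236 -375.62981039  110.        ] [-494.13070363   37.81933895  110.        ]
tin [786.36941679 129.79315672 110.        ] [  94.98783791 -172.70628407  110.        ]
boxcorner [ 823.52088204 -436.27859369  100.        ] [-437.41113103 -368.58582831  100.        ]
canvastop [561.15266872 -33.08549536 195.43547853] [-124.9841466    -2.81112539  195.43547853]
push [599.45974717 106.62830165 306.47525227] [1.98587852e+01 3.61611693e-14 3.06475252e+02]
pushlow [596.26774821  95.8138777  253.57323598] [ 8.58312018e+00 -1.02261526e-14  2.53573236e+02]
topinplace [602.17270776 105.88951621 234.79784285] [ 19.91822551  -2.81112539 234.79784285]
[0.28308742 0.95909411 0.        ]
```

The fit agrees with the given sizes: jar 146 mm ahead of the easel, canvas top at x -125 and z 195, and the clamp at about 21 mm. Now I'll turn the tool so its x axis matches the easel's x, move it in front of the easel, and tilt it 60° to point back and down. The fingers stay open so they push at two points.

```bash
cat >> h.py <<'E'
def where():
    p=np.load("p.npy"); R,t=eas(p); s=sense()
    Rt=Ro.from_euler('xyz',s["tcp_rot"]).as_matrix()
    f=s["contact_force"]
    print("t",round(s["clock"],2),"easel pos",np.round(R.T@(s["eef_pos"]-t),1),"toolx",np.round(R.T@Rt[:,0],2),"tooly",np.round(R.T@Rt[:,1],2),"toolz",np.round(R.T@Rt[:,2],2),"F",np.round(R.T@f,1),"q",np.round(s["qpos"],2),"op",round(s["opening"],2))
E
python3 -m creep '[{"rz":-0.175},{"rz":-0.175},{"rz":-0.175},{"rz":-0.175},{"rz":-0.175},{"x":50,"y":14.5,"z":-8},{"x":50,"y":14.5,"z":-8},{"x":50,"y":14.5,"z":-8},{"x":50,"y":14.5,"z":-8},{"x":50,"y":14.5,"z":-8},{"x":50,"y":14.5,"z":-8},{"x":50,"y":14.5,"z":-8},{"x":50,"y":14.5,"z":-8},{"x":40,"y":14.5,"z":-8},{"x":30,"y":14.5,"z":-8},{"x":0}]'
python3 -c "
from h import *
where()
import rig; print([n for n in dir(rig) if not n.startswith('_')])"
python3 -m creep '[{"ry":0.175},{"ry":0.175},{"ry":0.175},{"ry":0.175},{"ry":0.175},{"ry":0.175},{"x":0}]'
python3 -c "
from h import *
where()"
```

```text
t 0.1 easel pos [-730.7  143.4  230.6] toolx [ 0.64 -0.77  0.  ] tooly [-0.77 -0.64 -0.  ] toolz [ 0.  0. -1.] F [-0.5 -0.  -0.3] q [-1.16  0.35  1.63  0.    1.16 -0.  ] op 1.0
['MotionError', 'get_calibration', 'grab_frame', 'grip_depth', 'sense', 'sign_off']
t 0.1 easel pos [-730.7  143.4  230.6] toolx [ 0.64 -0.77  0.  ] tooly [-0.77 -0.64 -0.  ] toolz [ 0.  0. -1.] F [-0.5 -0.  -0.3] q [-1.16  0.35  1.63  0.    1.16 -0.  ] op 1.0schema error: expected keys x, y, z, rx, ry, rz, hand
schema error: expected keys x, y, z, rx, ry, rz, hand
```

```bash
python3 -m creep '[{"x":0,"y":0,"z":0,"rx":0,"ry":0,"rz":-0.175,"hand":85},{"x":0,"y":0,"z":0,"rx":0,"ry":0,"rz":-0.175,"hand":85},{"x":0,"y":0,"z":0,"rx":0,"ry":0,"rz":-0.175,"hand":85},{"x":0,"y":0,"z":0,"rx":0,"ry":0,"rz":-0.175,"hand":85},{"x":0,"y":0,"z":0,"rx":0,"ry":0,"rz":-0.175,"hand":85},{"x":45,"y":14,"z":-9,"rx":0,"ry":0,"rz":0,"hand":85},{"x":45,"y":14,"z":-9,"rx":0,"ry":0,"rz":0,"hand":85},{"x":45,"y":14,"z":-9,"rx":0,"ry":0,"rz":0,"hand":85},{"x":45,"y":14,"z":-9,"rx":0,"ry":0,"rz":0,"hand":85},{"x":45,"y":14,"z":-9,"rx":0,"ry":0,"rz":0,"hand":85},{"x":45,"y":14,"z":-9,"rx":0,"ry":0,"rz":0,"hand":85},{"x":45,"y":14,"z":-9,"rx":0,"ry":0,"rz":0,"hand":85},{"x":45,"y":14,"z":-9,"rx":0,"ry":0,"rz":0,"hand":85},{"x":45,"y":14,"z":-9,"rx":0,"ry":0,"rz":0,"hand":85},{"x":45,"y":14,"z":-9,"rx":0,"ry":0,"rz":0,"hand":85},{"x":0,"y":0,"z":0,"rx":0,"ry":0,"rz":0,"hand":85}]'
python3 -c "
from h import *
where();print(grip_depth)"
python3 -m creep '[{"x":0,"y":0,"z":0,"rx":0,"ry":0.175,"rz":0,"hand":85},{"x":0,"y":0,"z":0,"rx":0,"ry":0.175,"rz":0,"hand":85},{"x":0,"y":0,"z":0,"rx":0,"ry":0.175,"rz":0,"hand":85},{"x":0,"y":0,"z":0,"rx":0,"ry":0.175,"rz":0,"hand":85},{"x":0,"y":0,"z":0,"rx":0,"ry":0.175,"rz":0,"hand":85},{"x":0,"y":0,"z":0,"rx":0,"ry":0.175,"rz":0,"hand":85},{"x":0,"y":0,"z":0,"rx":0,"ry":0,"rz":0,"hand":85}]'
python3 -c "
from h import *
where()"
```

```text
clock: 2.1
eef_pos: [512.0, -178.3, 321.6]
tcp_rot: [3.141, -0.001, 1.289]
contact_force: [-0.6, -1.3, 0.5]
opening: 0.994
grasp_force: 0.0
t 2.1 easel pos [-278.2    3.3  321.6] toolx [1.   0.01 0.  ] tooly [ 0.01 -1.    0.  ] toolz [ 0. -0. -1.] F [-1.4  0.2  0.5] q [-0.34  0.15  1.7   0.    1.29 -0.06] op 0.99
18.700000000000003
clock: 2.98
eef_pos: [509.0, -182.0, 318.2]
tcp_rot: [-3.13, -1.052, 1.272]
contact_force: [0.3, -1.2, 0.6]
opening: 0.999
grasp_force: 0.0
t 2.98 easel pos [-282.6    5.   318.2] toolx [ 0.5  -0.01  0.87] tooly [-0.   -1.   -0.01] toolz [ 0.87  0.   -0.5 ] F [-1.1 -0.6  0.6] q [-0.84  0.45  1.69  0.84  1.68 -0.76] op 1.0
```

```bash
python3 -m creep '[{"x":-18,"y":1.5,"z":30,"rx":0,"ry":0,"rz":0,"hand":85},{"x":-18,"y":1.5,"z":30,"rx":0,"ry":0,"rz":0,"hand":85},{"x":-18,"y":1.5,"z":30,"rx":0,"ry":0,"rz":0,"hand":85},{"x":-18,"y":1.5,"z":30,"rx":0,"ry":0,"rz":0,"hand":85},{"x":-18,"y":1.5,"z":29,"rx":0,"ry":0,"rz":0,"hand":85},{"x":7,"y":0,"z":12,"rx":0,"ry":0,"rz":0,"hand":85},{"x":7,"y":0,"z":12,"rx":0,"ry":0,"rz":0,"hand":85},{"x":7,"y":0,"z":12,"rx":0,"ry":0,"rz":0,"hand":85},{"x":7,"y":0,"z":12,"rx":0,"ry":0,"rz":0,"hand":85},{"x":0,"y":0,"z":0,"rx":0,"ry":0,"rz":0,"hand":85},{"x":0,"y":0,"z":0,"rx":0,"ry":0,"rz":0,"hand":85}]'
python3 - <<'E'
from h import *
import cv2
where()
a=grab_frame("wrist")[:,:,::-1]; b=grab_frame("top")[100:230,150:320,::-1]
a=cv2.resize(a,(400,300)); b=cv2.resize(b,(400,306),interpolation=cv2.INTER_CUBIC)[:300]
cv2.imwrite("pics/m1.png",cv2.resize(np.hstack([a,b]),(800,300)))
E
```

```text
clock: 4.35
eef_pos: [557.1, -48.4, 169.6]
tcp_rot: [3.141, -1.05, 1.286]
contact_force: [-0.7, -0.3, -0.1]
opening: 0.994
grasp_force: 0.0
t 4.35 easel pos [-140.8   -3.3  169.6] toolx [0.5  0.   0.87] tooly [ 0. -1.  0.] toolz [ 0.87  0.   -0.5 ] F [-0.4  0.6 -0.1] q [-0.62  0.6   1.88  1.    1.35 -0.93] op 0.99
```

View pics/m1.png

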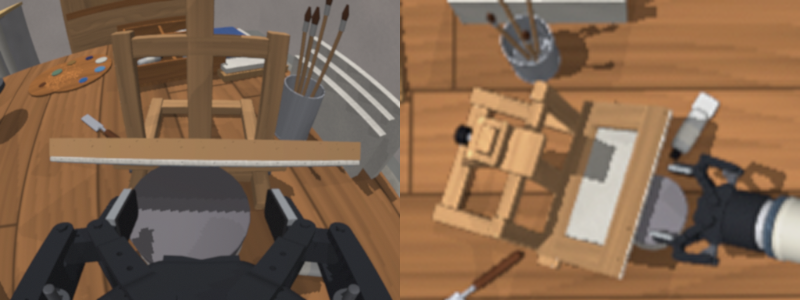

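The fingertips are under the canvas edge and centred, in the open space above the jar lid (wrist view: canvas edge at row ~155, finger pads at columns ~120 and ~275). Next I push along the arc around the foot.

```bash
python3 -m creep '[{"x":-2.3,"y":0,"z":9,"rx":0,"ry":0,"rz":0,"hand":85},{"x":2,"y":0,"z":4,"rx":0,"ry":0,"rz":0,"hand":85},{"x":2,"y":0,"z":4,"rx":0,"ry":0,"rz":0,"hand":85},{"x":2,"y":0,"z":4,"rx":0,"ry":0,"rz":0,"hand":85},{"x":2,"y":0,"z":4,"rx":0,"ry":0,"rz":0,"hand":85},{"x":6.2,"y":0,"z":2.5,"rx":0,"ry":0,"rz":0,"hand":85},{"x":6.2,"y":0,"z":2.5,"rx":0,"ry":0,"rz":0,"hand":85},{"x":6.2,"y":0,"z":2.5,"rx":0,"ry":0,"rz":0,"hand":85},{"x":0,"y":0,"z":0,"rx":0,"ry":0,"rz":0,"hand":85}]'
python3 - <<'E'
from h import *
import cv2
where()
a=grab_frame("wrist")[:,:,::-1]; b=grab_frame("top")[100:230,150:320,::-1]
a=cv2.resize(a,(400,300)); b=cv2.resize(b,(400,306),interpolation=cv2.INTER_CUBIC)[:300]
cv2.imwrite("pics/m2.png",cv2.resize(np.hstack([a,b]),(800,300)))
E
```

```text
clock: 5.58
eef_pos: [568.5, -9.3, 174.9]
tcp_rot: [3.14, -1.05, 1.288]
contact_force: [-0.0, -1.3, -0.3]
opening: 0.997
grasp_force: 0.4
t 5.58 easel pos [-100.    -3.1  174.9] toolx [0.5  0.   0.87] tooly [ 0. -1.  0.] toolz [ 0.87  0.   -0.5 ] F [-1.2 -0.3 -0.3] q [-0.55  0.57  1.9   1.05  1.32 -0.91] op 1.0
```

View pics/m2.png

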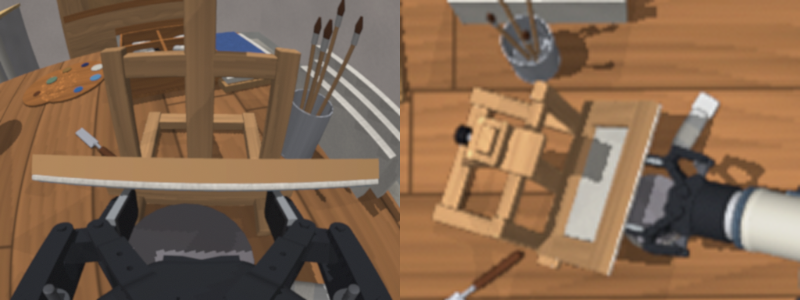

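The canvas has started to come up: its top edge has moved back, the push is about 1 N, and it stays level. Continuing.

```bash
python3 -m creep '[{"x":6.2,"y":0,"z":2.5,"rx":0,"ry":0,"rz":0,"hand":85},{"x":6.2,"y":0,"z":2.5,"rx":0,"ry":0,"rz":0,"hand":85},{"x":5.5,"y":0,"z":3.7,"rx":0,"ry":0,"rz":0,"hand":85},{"x":5.5,"y":0,"z":3.7,"rx":0,"ry":0,"rz":0,"hand":85},{"x":5.5,"y":0,"z":3.7,"rx":0,"ry":0,"rz":0,"hand":85},{"x":5.5,"y":0,"z":3.7,"rx":0,"ry":0,"rz":0,"hand":85},{"x":5.5,"y":0,"z":3.7,"rx":0,"ry":0,"rz":0,"hand":85},{"x":4.5,"y":0,"z":4.3,"rx":0,"ry":0,"rz":0,"hand":85},{"x":4.5,"y":0,"z":4.3,"rx":0,"ry":0,"rz":0,"hand":85},{"x":0,"y":0,"z":0,"rx":0,"ry":0,"rz":0,"hand":85}]'
python3 - <<'E'
from h import *
import cv2
where()
a=grab_frame("wrist")[:,:,::-1]; b=grab_frame("top")[100:230,150:320,::-1]
a=cv2.resize(a,(400,300)); b=cv2.resize(b,(400,306),interpolation=cv2.INTER_CUBIC)[:300]
cv2.imwrite("pics/m3.png",cv2.resize(np.hstack([a,b]),(800,300)))
E
```

```text
clock: 6.92
eef_pos: [583.0, 41.0, 201.0]
tcp_rot: [3.141, -1.05, 1.287]
contact_force: [-0.5, 0.1, 0.0]
opening: 0.994
grasp_force: 0.1
t 6.92 easel pos [-47.8  -2.8 201. ] toolx [0.5  0.   0.87] tooly [ 0. -1.  0.] toolz [ 0.87  0.   -0.5 ] F [-0.1  0.5  0. ] q [-0.46  0.52  1.92  1.1   1.28 -0.85] op 0.99
```

View pics/m3.png

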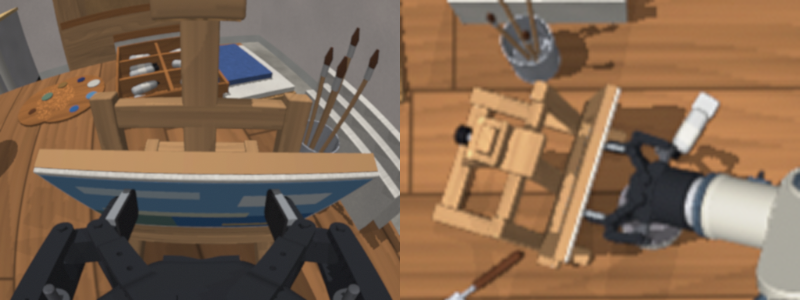

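The canvas is nearly upright and level. Now through vertical and a gentle follow-through.

```bash
python3 -m creep '[{"x":3.3,"y":0,"z":4,"rx":0,"ry":0,"rz":0,"hand":85},{"x":3.3,"y":0,"z":4,"rx":0,"ry":0,"rz":0,"hand":85},{"x":3.3,"y":0,"z":4,"rx":0,"ry":0,"rz":0,"hand":85},{"x":3.3,"y":0,"z":4,"rx":0,"ry":0,"rz":0,"hand":85},{"x":3.3,"y":0,"z":4,"rx":0,"ry":0,"rz":0,"hand":85},{"x":3.3,"y":0,"z":4,"rx":0,"ry":0,"rz":0,"hand":85},{"x":3.3,"y":0,"z":4,"rx":0,"ry":0,"rz":0,"hand":85},{"x":2.4,"y":0,"z":4.2,"rx":0,"ry":0,"rz":0,"hand":85},{"x":2.4,"y":0,"z":4.2,"rx":0,"ry":0,"rz":0,"hand":85},{"x":2.4,"y":0,"z":4.2,"rx":0,"ry":0,"rz":0,"hand":85},{"x":2.4,"y":0,"z":4.2,"rx":0,"ry":0,"rz":0,"hand":85},{"x":0,"y":0,"z":0,"rx":0,"ry":0,"rz":0,"hand":85},{"x":0,"y":0,"z":0,"rx":0,"ry":0,"rz":0,"hand":85}]'
python3 - <<'E'
from h import *
import cv2
where()
a=grab_frame("wrist")[:,:,::-1]; b=grab_frame("top")[100:230,150:320,::-1]
a=cv2.resize(a,(400,300)); b=cv2.resize(b,(400,306),interpolation=cv2.INTER_CUBIC)[:300]
cv2.imwrite("pics/m4.png",cv2.resize(np.hstack([a,b]),(800,300)))
E
```

```text
clock: 8.65
eef_pos: [598.5, 93.4, 206.9]
tcp_rot: [-3.142, -1.05, 1.286]
contact_force: [0.9, -0.9, -0.6]
opening: 0.994
grasp_force: 0.0
t 8.65 easel pos [  6.9  -2.8 206.9] toolx [0.5  0.   0.87] tooly [ 0. -1. -0.] toolz [ 0.87  0.   -0.5 ] F [-0.6 -1.1 -0.6] q [-0.36  0.5   1.93  1.16  1.23 -0.81] op 0.99
```

View pics/m4.png

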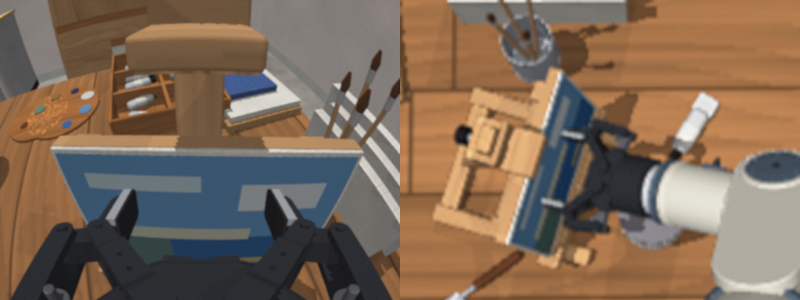

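The canvas now leans back squarely against the easel (top view: painted face visible, ledge lip clear in front of it). I'll back off along the tool axis, shut the fingers, turn the tool steeper and rise.

```bash
python3 -m creep '[{"x":0,"y":0,"z":-10,"rx":0,"ry":0,"rz":0,"hand":85},{"x":0,"y":0,"z":-20,"rx":0,"ry":0,"rz":0,"hand":85},{"x":0,"y":0,"z":-25,"rx":0,"ry":0,"rz":0,"hand":85},{"x":0,"y":0,"z":-25,"rx":0,"ry":0,"rz":0,"hand":85},{"x":0,"y":0,"z":-25,"rx":0,"ry":0,"rz":0,"hand":85},{"x":0,"y":0,"z":0,"rx":0,"ry":-0.16,"rz":0,"hand":0},{"x":0,"y":0,"z":0,"rx":0,"ry":-0.16,"rz":0,"hand":0},{"x":0,"y":0,"z":0,"rx":0,"ry":-0.16,"rz":0,"hand":0},{"x":0,"y":0,"z":0,"rx":0,"ry":-0.16,"rz":0,"hand":0},{"x":0,"y":0,"z":0,"rx":0,"ry":-0.16,"rz":0,"hand":0},{"x":7,"y":0,"z":-28,"rx":0,"ry":0,"rz":0,"hand":0},{"x":7,"y":0,"z":-28,"rx":0,"ry":0,"rz":0,"hand":0},{"x":7,"y":0,"z":-28,"rx":0,"ry":0,"rz":0,"hand":0},{"x":0,"y":0,"z":0,"rx":0,"ry":0,"rz":0,"hand":0},{"x":0,"y":0,"z":0,"rx":0,"ry":0,"rz":0,"hand":0}]'
python3 - <<'E'
from h import *
import cv2
where()
a=grab_frame("wrist")[:,:,::-1]; b=grab_frame("top")[100:230,150:320,::-1]
c=grab_frame("scene")[180:350,160:300,::-1]
a=cv2.resize(a,(400,300)); b=cv2.resize(b,(400,300),interpolation=cv2.INTER_CUBIC)
cv2.imwrite("pics/m5.png",np.vstack([np.hstack([a,b]),np.hstack([cv2.resize(c,(247,300),interpolation=cv2.INTER_CUBIC),np.zeros((300,553,3),np.uint8)])]))
E
```

```text
clock: 10.62
eef_pos: [572.2, 4.7, 345.4]
tcp_rot: [-3.141, -0.249, 1.284]
contact_force: [-0.4, -0.1, 0.2]
opening: 0.001
grasp_force: 0.0
t 10.62 easel pos [-85.6  -2.7 345.4] toolx [0.97 0.   0.25] tooly [ 0. -1. -0.] toolz [ 0.25  0.   -0.97] F [-0.2  0.3  0.2] q [-0.14  0.16  1.66  0.26  1.3   0.08] op 0.0
```

View pics/m5.png

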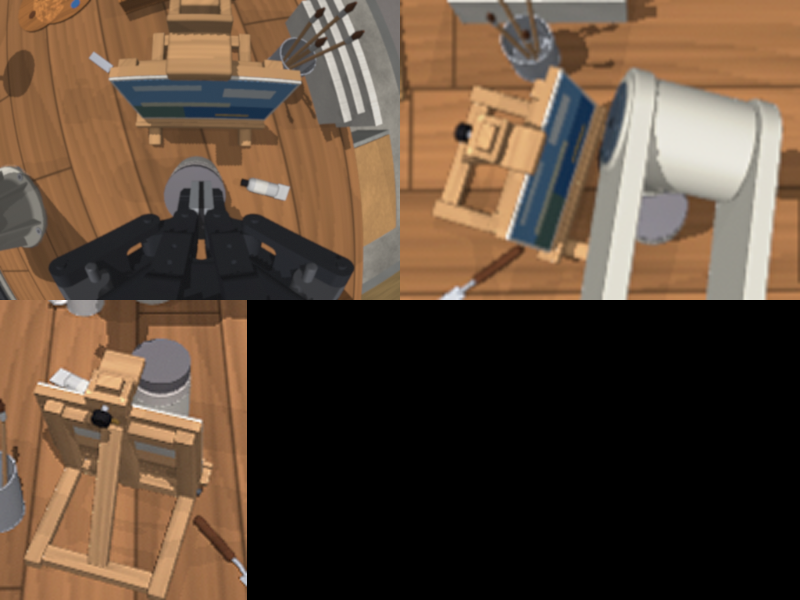

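The canvas is in place. The clamp is still up, and the shut fingers are centred on it. Moving over the lip, then down along the mast.

```bash
python3 -m creep '[{"x":26.5,"y":-2.5,"z":9,"rx":0,"ry":0,"rz":0,"hand":0},{"x":26.5,"y":0,"z":9,"rx":0,"ry":0,"rz":0,"hand":0},{"x":26.5,"y":0,"z":9,"rx":0,"ry":0,"rz":0,"hand":0},{"x":26.5,"y":0,"z":9,"rx":0,"ry":0,"rz":0,"hand":0},{"x":0,"y":0,"z":0,"rx":0,"ry":0,"rz":0,"hand":0},{"x":-3.5,"y":0,"z":7.2,"rx":0,"ry":0,"rz":0,"hand":0},{"x":-3.5,"y":0,"z":7.2,"rx":0,"ry":0,"rz":0,"hand":0},{"x":-2.2,"y":0,"z":4.5,"rx":0,"ry":0,"rz":0,"hand":0},{"x":-2.2,"y":0,"z":4.5,"rx":0,"ry":0,"rz":0,"hand":0},{"x":-2.2,"y":0,"z":4.5,"rx":0,"ry":0,"rz":0,"hand":0},{"x":-2.2,"y":0,"z":4.5,"rx":0,"ry":0,"rz":0,"hand":0},{"x":-2.2,"y":0,"z":4.5,"rx":0,"ry":0,"rz":0,"hand":0}]'
python3 - <<'E'
from h import *
where()
E
```

```text
clock: 12.28
eef_pos: [599.6, 105.2, 296.7]
tcp_rot: [3.141, -0.25, 1.286]
contact_force: [-0.4, -1.0, 4.0]
opening: -0.003
grasp_force: 1.7
t 12.28 easel pos [ 18.6  -0.5 296.7] toolx [0.97 0.   0.25] tooly [ 0. -1.  0.] toolz [ 0.25  0.   -0.97] F [-1.1  0.1  4. ] q [0.04 0.23 1.68 0.26 1.16 0.23] op -0.0
```

The fingertip is on the lip at about 4 N and the clamp is sliding. About 40 mm remains.

```bash
python3 -m creep '[{"x":-2.2,"y":0,"z":4.5,"rx":0,"ry":0,"rz":0,"hand":0},{"x":-2.2,"y":0,"z":4.5,"rx":0,"ry":0,"rz":0,"hand":0},{"x":-2.2,"y":0,"z":4.5,"rx":0,"ry":0,"rz":0,"hand":0},{"x":-2.2,"y":0,"z":4.5,"rx":0,"ry":0,"rz":0,"hand":0},{"x":-2.2,"y":0,"z":4.5,"rx":0,"ry":0,"rz":0,"hand":0},{"x":-2.2,"y":0,"z":4.5,"rx":0,"ry":0,"rz":0,"hand":0},{"x":-0.5,"y":0,"z":0.9,"rx":0,"ry":0,"rz":0,"hand":0},{"x":-0.5,"y":0,"z":0.9,"rx":0,"ry":0,"rz":0,"hand":0}]'
python3 -c "
from h import *
where()"
python3 -m creep '[{"x":-0.5,"y":0,"z":0.9,"rx":0,"ry":0,"rz":0,"hand":0},{"x":-0.5,"y":0,"z":0.9,"rx":0,"ry":0,"rz":0,"hand":0},{"x":-0.5,"y":0,"z":0.9,"rx":0,"ry":0,"rz":0,"hand":0}]'
```

```text
clock: 13.28
eef_pos: [597.6, 99.1, 265.4]
tcp_rot: [-3.142, -0.25, 1.286]
contact_force: [0.0, -1.1, 3.5]
opening: 0.007
grasp_force: 1.6
t 13.28 easel pos [ 12.1  -0.4 265.4] toolx [0.97 0.   0.25] tooly [ 0. -1. -0.] toolz [ 0.25  0.   -0.97] F [-1.  -0.3  3.5] q [0.03 0.25 1.72 0.27 1.11 0.2 ] op 0.01
clock: 13.65
eef_pos: [597.4, 98.4, 262.5]
tcp_rot: [3.141, -0.25, 1.286]
contact_force: [0.3, 0.2, 3.2]
opening: -0.003
grasp_force: 1.6
```

```bash
for i in 1; do python3 -m creep '[{"x":-0.5,"y":0,"z":0.9,"rx":0,"ry":0,"rz":0,"hand":0},{"x":-0.5,"y":0,"z":0.9,"rx":0,"ry":0,"rz":0,"hand":0}]' | grep -E "eef|contact"; python3 -m creep '[{"x":-0.5,"y":0,"z":0.9,"rx":0,"ry":0,"rz":0,"hand":0},{"x":-0.5,"y":0,"z":0.9,"rx":0,"ry":0,"rz":0,"hand":0}]'| grep -E "eef|contact"; done
```

```text
eef_pos: [597.2, 98.0, 260.5]
contact_force: [0.0, 1.4, 3.0]
eef_pos: [597.1, 97.5, 258.5]
contact_force: [1.0, 2.9, 2.8]
```

```bash
python3 -m creep '[{"x":-0.5,"y":0,"z":0.9,"rx":0,"ry":0,"rz":0,"hand":0},{"x":0,"y":0,"z":0,"rx":0,"ry":0,"rz":0,"hand":0}]' | grep -E "eef|contact"; python3 -m creep '[{"x":-0.5,"y":0,"z":0.9,"rx":0,"ry":0,"rz":0,"hand":0},{"x":0,"y":0,"z":0,"rx":0,"ry":0,"rz":0,"hand":0}]'| grep -E "eef|contact";  python3 -c "
from h import *
where()"
```

```text
eef_pos: [596.9, 97.0, 257.4]
contact_force: [1.3, 1.8, 2.2]
eef_pos: [597.0, 96.9, 256.9]
contact_force: [-0.9, 3.7, 5.3]
t 14.65 easel pos [  9.9  -0.4 256.9] toolx [0.97 0.   0.25] tooly [ 0. -1.  0.] toolz [ 0.25  0.   -0.97] F [3.3 1.9 5.3] q [0.02 0.26 1.73 0.27 1.09 0.19] op 0.0
```

The force is rising at about the predicted height (258 mm). A little more should confirm the bearing.

```bash
python3 -m creep '[{"x":-0.5,"y":0,"z":0.9,"rx":0,"ry":0,"rz":0,"hand":0},{"x":0,"y":0,"z":0,"rx":0,"ry":0,"rz":0,"hand":0}]' | grep -E "eef|contact"; python3 -m creep '[{"x":-0.2,"y":0,"z":0.5,"rx":0,"ry":0,"rz":0,"hand":0},{"x":0,"y":0,"z":0,"rx":0,"ry":0,"rz":0,"hand":0}]'| grep -E "eef|contact"
```

```text
eef_pos: [597.1, 97.0, 256.8]
contact_force: [-1.5, 3.0, 10.4]
eef_pos: [597.1, 97.0, 256.7]
contact_force: [-3.7, 2.0, 14.9]
```

It has stopped firmly: 15 N with no further travel, about 15 mm above the slide's own limit. Now I lift off, back away and look.

```bash
python3 -m creep '[{"x":1,"y":0,"z":-3,"rx":0,"ry":0,"rz":0,"hand":0},{"x":4,"y":0,"z":-8,"rx":0,"ry":0,"rz":0,"hand":0},{"x":4,"y":0,"z":-20,"rx":0,"ry":0,"rz":0,"hand":0},{"x":0,"y":0,"z":-40,"rx":0,"ry":0,"rz":0,"hand":0},{"x":0,"y":0,"z":-40,"rx":0,"ry":0,"rz":0,"hand":0},{"x":-40,"y":0,"z":-10,"rx":0,"ry":0,"rz":0,"hand":0},{"x":-40,"y":0,"z":-10,"rx":0,"ry":0,"rz":0,"hand":0},{"x":-40,"y":0,"z":-10,"rx":0,"ry":0,"rz":0,"hand":0},{"x":-40,"y":0,"z":-10,"rx":0,"ry":0,"rz":0,"hand":0},{"x":0,"y":0,"z":0,"rx":0,"ry":0,"rz":0,"hand":0},{"x":0,"y":0,"z":0,"rx":0,"ry":0,"rz":0,"hand":0}]'
python3 - <<'E'
from h import *
import cv2
where()
a=grab_frame("wrist")[:200,120:400,::-1]; b=grab_frame("top")[100:230,150:320,::-1]
c=grab_frame("scene")[190:350,165:299,::-1]
R=lambda i,s:cv2.resize(i,s,interpolation=cv2.INTER_CUBIC)
cv2.imwrite("pics/m6.png",np.hstack([np.vstack([R(a,(400,286)),R(b,(400,306))]),R(c,(400,592))]))
p=np.load("p.npy")
for n in("top","scene"):
    C=get_calibration(n)
    for s in(21,75):print(n,s,[np.round(proj(C,F2W(p,[-51,y,271-s])),1).tolist() for y in(-28,28)])
    print([np.round(proj(C,F2W(p,[0 if n=="scene" else -18,y,180])),1).tolist() for y in(-123,117)])
E
```

```text
clock: 16.52
eef_pos: [545.2, -79.7, 363.9]
tcp_rot: [-3.141, -0.25, 1.285]
contact_force: [0.7, 0.1, 0.1]
opening: 0.002
grasp_force: 0.0
t 16.52 easel pos [-174.2   -0.7  363.9] toolx [0.97 0.   0.25] tooly [ 0. -1. -0.] toolz [ 0.25  0.   -0.97] F [ 0.3 -0.6  0.1] q [-0.3   0.13  1.65  0.26  1.37 -0.07] op 0.0
top 21 [[212.2, 156.9], [206.7, 175.5]]
top 75 [[217.8, 161.0], [212.5, 178.7]]
[[218.2, 130.5], [196.0, 204.8]]
scene 21 [[219.3, 208.6], [242.0, 213.4]]
scene 75 [[221.6, 220.0], [243.4, 224.7]]
[[179.5, 232.7], [273.8, 253.9]]
```

View pics/m6.png

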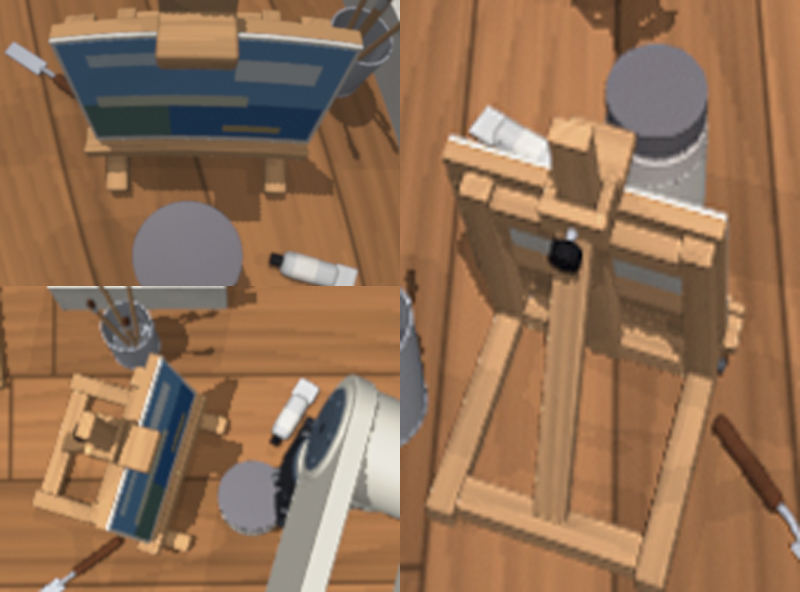

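The picture shows the canvas square on the ledge against the uprights, with the clamp lip on its top edge. The lip corner at (634,130) unprojects to scene pixel (243.4,225.1), against (243.4,224.7) predicted for 75 mm. The jar and tubes look where they were. Handing in.

```bash
python3 -c "
from rig import *
print(sign_off())"
```

```text
the job is handed in; nothing more can be done
None
```

The canvas leans back against the easel with its foot on the ledge, the clamp's lip is pressed down on its top edge, the jar and the other things look undisturbed in the final pictures, and I handed the job in at about 17 s of the 48 s allowed (no verdict was returned).

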